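# Put the paddle board away between two boards

## Task

Take the paddle-shaped serving board out of the one-slot drainer by its handle and put it away in the wider board rack, between the two plain boards that stand close together there: slide it down between them, its handle staying on top, so that it pushes them apart itself, and keep hold of it until it is well down, without dropping it. In the end all three boards stand upright on the base of the rack, in line with it and about centred along it, with the paddle board in the middle. Do not touch the plain boards with the gripper or lift them out, and leave the mug, the salt shaker and the tape roll where they are.

Things in the scene. Friction and masses are not known exactly. Their poses are not given: they have to be found in the camera images.
- paddle_board: Light wooden paddle board on edge in the drainer, 0.16 kg, may lean 2 degrees. Body 100 (x) by 16 (y) by 100 mm (z); lower edge bevelled over 14 mm to a rounded nose 8 mm thick. On top, in the middle, an upright flat handle 36 (x) by 14 mm (y), from 100 to 156 mm above the origin. Origin: middle of the lower edge; z up to the handle. Either broad face may face either way in the rack.
- wide_board: Wider plain light wooden board on edge in the rack: 116 (x) by 16 (y) by 92 mm (z), no handle, top edges rounded (6 mm). Loose, 0.14 kg: it slides, and tips outwards until it meets the hoop beside it. Origin: centre of its underside; y through its thickness. It may stand on either side of the rack and starts parallel to the rack's x.
- short_board: Smaller plain light wooden board on edge in the rack, parallel to the wider one: 100 (x) by 16 (y) by 80 mm (z), same edges and axes, loose, 0.11 kg. Origin: centre of its underside. At the start the gap between the two plain boards is 10 to 12.5 mm, less than the paddle board's 16 mm, within 2 mm of the middle of the rack.
- rack: Board rack, fixed: wooden base 130 (x) by 80 mm (y), its top 12 mm above the origin; along each long side an upright steel wire hoop (6 mm wire, 102 mm long in x, its top 81 mm above the worktop), 56 mm clear between the hoops. Ends open. Origin: centre of the underside, on the worktop; x along the boards in it, y across them.
- drainer: One-slot drainer, fixed, the narrower wire stand: wooden base 120 (x) by 56 mm (y), its top 12 mm above the origin; two wire hoops up to 69 mm above the worktop, 86 mm long in x, 18 mm clear between them, hold the paddle board. Origin: centre of the underside; x along the slot. Drainer and rack may change sides (left or right of the robot).
- day_mug: Blue-grey mug, 80 by 119 by 94 mm, bystander; origin in its underside.
- salt: Salt shaker, 44 mm across and 90 mm tall, bystander; origin at the centre of its underside.
- tape: Roll of tape lying flat, 104 mm across and 25 mm high, bystander; origin at the centre of its underside.
Things that resemble listed ones, but are neither listed nor needed, are in the scene too. What is shaped like the drainer but black is not meant.

How it is judged:
By the outcome, as a careful person would: the job done as asked, in the order asked, and still so for the second after the job is handed in, with the robot touching nothing.
It also fails if it takes over 45 s, if anything falls off the work surface, if the arm or the gripper's body presses on something with over 40 N, if the wrist force passes 120 N, or if a joint passes its speed limit or range.

## Robot

A 6-joint arm with a two-finger parallel gripper is mounted at the origin on a cart in front of the work surface, level with it; the furniture and walls round the work are solid. World frame = base frame: x ahead of the robot, y to its left, z up, the work surface at z = 0. Lengths are in mm, angles in rad, forces in N, time in s.
With the tool pointing down it reaches from about 400 to 825 mm from the base axis. Payload 7 kg.
Tool frame: the origin (TCP) lies at the very end of the fingers, on their centre line; the grasp point (between the pads) lies 19 mm behind it; z points along the fingers, y is the line along which they close (so a half turn about z gives the same grasp; the last joint's range is limited). The gripper opens to 88 mm and grips with 3 to 60 N. Pads are 19 mm wide; open, the fingers measure 130 mm over their backs; the gripper's body (78 mm by 193 mm) begins 47 mm behind the grasp point.
Start: joints at [-1.036, 0.359, 0.012, 0, -1.224, -0.288], TCP at [164.878, -654.531, 226.561] pointing down, gripper open.
Joint ranges: [-3.07, 3.07], [-1.43, 2.12], [-1.02, 1.25], [-3.03, 1.67], [-3.05, -0], [-3.03, 3.03]. Speed limits (rad/s): [2.39, 2.39, 3.01, 3.14, 3.14, 3.14].

## Interface

Orientations are given as a unit quaternion [x, y, z, w].
In Python, from plant import bot gives the robot as it stands. Calls block until the motion is done:
- bot.move_ptp(position, orientation): joint-space move of the TCP to a pose.
- bot.line_to(position, velocity=150, ori=None): straight line of the TCP; ori=None keeps the orientation; velocity is the mean speed in mm/s.
- bot.move_joints(angles): joint-space move.
- bot.move_gripper(opening, force=None): finger opening in mm; force is the grip in N (None keeps the last); returns when the fingers have stopped.
- bot.pause(seconds).
- bot.solve_ik(position, orientation): joint angles nearest the present ones, or None.
- bot.read_state(): the state.
- bot.camera(name): name is "scene" or "side" or "wrist"; returns the picture (400x640x3 uint8, red, green, blue); there is no depth.
- bot.get_calibration(name): a dict with "fx", "fy", "cx", "cy" (pixels), "view" (4x4, takes a point from world to camera coordinates); the wrist camera has in their place "T_tool_cam" (4x4, takes a point from camera to tool coordinates, whose origin is the TCP and whose axes are the flange's). Camera axes: x right, y up, looking along -z (the intrinsics and any distortion apply to the point x, -y, -z); pixel columns grow to the right and rows downward; lengths in mm; the calibration is good to about 2 mm. The wrist camera is an equidistant fisheye: a pixel r from the principal point sees the ray r / f radians off the axis. A picture is of the moment at which its call begins: read the wrist's pose just before it. get_calibration takes no time and is no camera call.
A pose or a line that the arm cannot do raises bot.Unreachable and nothing moves.
- bot.close_job(): hands the job in; it is judged then, once.
The state is a dict: "t": time; "joint_pos": joint angles; "qvel": joint speeds; "tau": joint torques, N m; "tcp_pos": TCP position; "eef_rot": TCP orientation; "contact_force": force on the tool from outside, world axes, zero at the start; "moment": the same for the moment, N m; "width": finger opening in mm; "finger_force": force on a finger pad.
Only numpy, scipy, OpenCV 4.12 (cv2) and the standard library are available. Lean on these libraries where they do the work, as an engineer would, in place of code of your own. Each camera call takes 0.05 s, during which the arm holds its last target. There are 200 camera calls.

## Working session

There is one attempt and no reset: what is moved stays moved. The work goes in short steps, each a Python script; the robot and the scene stay as the last script left them, time stands still between calls to the robot, and variables do not carry over. Pictures are saved under pics/ and viewed, at most 10 in all, crops included, and the job is handed in when it is done.

```bash
mkdir -p pics; ls
python3 - <<'E'
from plant import bot
import cv2
for n in("scene","side"):
    cv2.imwrite(f"pics/{n}0.png",bot.camera(n)[:,:,::-1]); print(bot.get_calibration(n))
cv2.imwrite("pics/wrist0.png",bot.camera("wrist")[:,:,::-1]); print(bot.get_calibration("wrist"))
print(bot.read_state())
E
```

```text
pics
{'fx': 436.04198398503155, 'fy': 436.04198398503155, 'cx': 317.04711061168433, 'cy': 196.89066429265202, 'view': array([[-8.75723566e-01, -4.82812740e-01, -3.04630396e-04,
         4.65361217e+02],
       [ 2.61491252e-01, -4.74821861e-01,  8.40337150e-01,
        -2.09571852e+02],
       [-4.05870128e-01,  7.35823388e-01,  5.42064001e-01,
        -8.68314539e+02],
       [ 0.00000000e+00,  0.00000000e+00,  0.00000000e+00,
         1.00000000e+00]])}
{'fx': 421.6456303685953, 'fy': 421.6456303685953, 'cx': 321.50052705263226, 'cy': 196.4206894274219, 'view': array([[ 9.97312571e-01,  7.11965426e-02,  1.72825900e-02,
        -5.55919173e+02],
       [-5.64781272e-02,  5.96856020e-01,  8.00358115e-01,
         1.04768646e+01],
       [ 4.66675128e-02, -7.99183298e-01,  5.99273059e-01,
        -1.03068530e+03],
       [ 0.00000000e+00,  0.00000000e+00,  0.00000000e+00,
         1.00000000e+00]])}
{'fx': 309.70691628693146, 'fy': 309.70691628693146, 'cx': 315.7791442954388, 'cy': 200.6786099245521, 'T_tool_cam': array([[ 1.27973805e-04,  9.69704990e-01,  2.44278971e-01,
         6.3
[... 265 characters left out ...]
0]])}
{'t': 0.15, 'joint_pos': array([-1.03590071e+00,  3.59216586e-01,  1.12694485e-02, -2.36115012e-04,
       -1.22407690e+00, -2.88110950e-01]), 'qvel': array([ 0.00088016, -0.00208472,  0.00103306,  0.00238534, -0.00051962,
        0.00015987]), 'tau': array([-4.34852536e-04, -5.83277571e+01,  2.93289417e+01,  7.00114891e+00,
        8.79229425e-03, -1.28003749e-04]), 'tcp_pos': array([ 164.78289108, -654.20608864,  225.84502328]), 'eef_rot': array([-1.23039547e-01,  9.92401572e-01,  6.07013286e-04, -1.43794058e-04]), 'contact_force': array([-0.95220803, -0.1898991 , -0.49576161]), 'moment': array([ 0.00696504,  0.00441761, -0.04534629]), 'finger_force': 0.0, 'width': 87.95282649693385}
```

View pics/scene0.png

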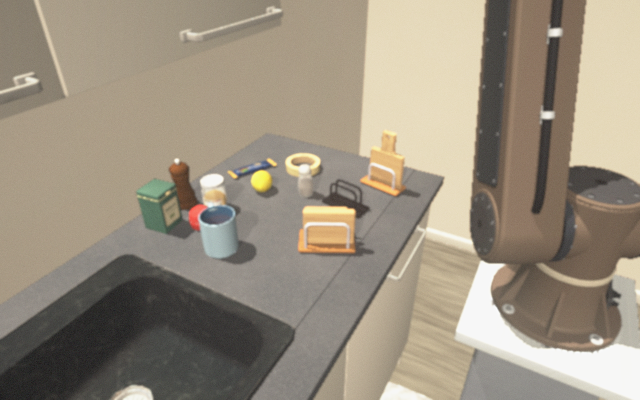

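View pics/side0.png

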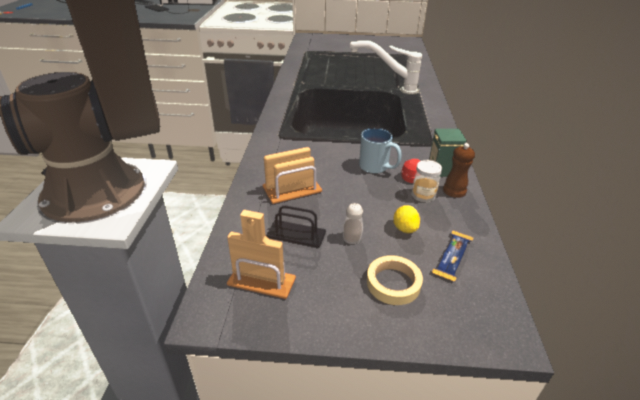

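The scene picture shows the drainer with the paddle board at (385,170) and the rack at (328,230). The black decoy is at (346,198). In the side picture they are at (260,265), (292,178) and (297,228). I'll enlarge these areas and compute a coarse position.

```bash
cat > h.py <<'E'
import numpy as np, cv2
from plant import bot
from scipy.spatial.transform import Rotation as R
from scipy.optimize import least_squares
def ray(n,px,pose=None):
    c=bot.get_calibration(n); u=np.array([px[0]-c['cx'],px[1]-c['cy']])
    if n=='wrist':
        r=np.hypot(*u); th=r/c['fx']; d=np.array([np.sin(th)*u[0]/r,-np.sin(th)*u[1]/r,-np.cos(th)])
        T=pose@c['T_tool_cam']
    else:
        d=np.array([u[0]/c['fx'],-u[1]/c['fy'],-1]); T=np.linalg.inv(c['view'])
    d=T[:3,:3]@d; return T[:3,3],d/np.linalg.norm(d)
def onz(n,px,z,pose=None):
    o,d=ray(n,px,pose); return o+d*(z-o[2])/d[2]
def tri(obs):
    A=np.zeros((3,3));b=np.zeros(3);M=[]
    for o in obs:
        p,d=ray(*o);P=np.eye(3)-np.outer(d,d);A+=P;b+=P@p;M.append((P,p))
    x=np.linalg.solve(A,b); return x,[round(float(np.linalg.norm(P@(x-p))),1) for P,p in M]
def project(n,X,pose=None):
    c=bot.get_calibration(n); V=np.linalg.inv(pose@c['T_tool_cam']) if n=='wrist' else c['view']
    p=V[:3,:3]@np.asarray(X,float)+V[:3,3]; x,y,z=p[0],-p[1],-p[2]
    if n=='wrist':
        r=np.hypot(x,y); k=np.arctan2(r,z)/r; return np.array([c['cx']+c['fx']*x*k,c['cy']+c['fy']*y*k])
    return np.array([c['cx']+c['fx']*x/z,c['cy']+c['fy']*y/z])
def pose():
    s=bot.read_state();T=np.eye(4);T[:3,:3]=R.from_quat(s['eef_rot']).as_matrix();T[:3,3]=s['tcp_pos'];return T
E
python3 - <<'E'
from h import *
np.set_printoptions(precision=1,suppress=True)
print("drainer",onz('scene',(382,186),12),onz('side',(262,280),12))
print("rack",onz('scene',(327,245),12),onz('side',(293,190),12))
print("paddle top",tri([('scene',(389,133)),('side',(253,214))]))
s=cv2.imread('pics/scene0.png');d=cv2.imread('pics/side0.png')
f=lambda im,x,y:cv2.resize(im[y:y+75,x:x+100],(400,300),interpolation=cv2.INTER_CUBIC)
cv2.imwrite('pics/m1.png',np.vstack([np.hstack([f(s,340,125),f(s,280,190)]),np.hstack([f(d,215,210),f(d,245,135)])]))
E
```

```text
drainer [ 453.4 -234.5   12. ] [ 462.5 -255.    12. ]
rack [467.   69.5  12. ] [484.5  38.5  12. ]
paddle top (array([ 454.8, -248.9,  167.2]), [1.8, 1.8])
```

View pics/m1.png

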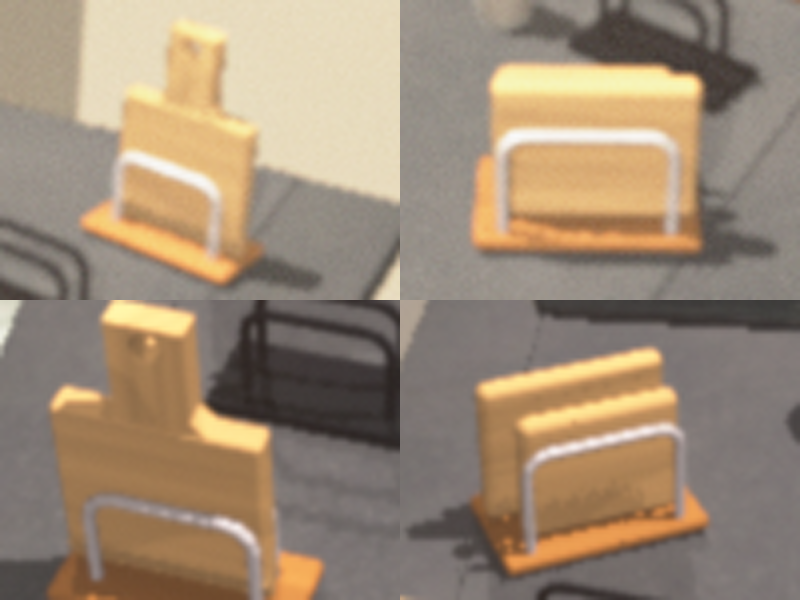

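The crops show the wide board on the +y side of the rack and the short one on the −y side. Next I'll take two wrist views over each stand.

Run:
```python
from h import *
q=[0,1,0,0]; ims=[];P=[]
bot.move_ptp([480,-400,330],q)
for p in [(470,-285,310),(470,-215,310),(485,15,290),(485,85,290)]:
    bot.line_to(p,velocity=250); bot.pause(.3)
    P.append(pose()); ims.append(bot.camera('wrist')[:,:,::-1])
np.save('P1.npy',P)
for i,m in enumerate(ims): cv2.imwrite(f'pics/w{i}.png',m)
cv2.imwrite('pics/m2.png',np.vstack([np.hstack([cv2.resize(m,(400,250)) for m in ims[:2]]),np.hstack([cv2.resize(m,(400,250)) for m in ims[2:]])]))
print(bot.read_state()['t'],[p[:3,3].round(1) for p in P])
print([project('wrist',X,p).round() for X,p in zip([(455,-249,168)]*2+[(475,52,104)]*2,P)])
```

```text
5.65 [array([ 469.9, -285.7,  309.8]), array([ 469.9, -215.6,  309.8]), array([485. ,  14.3, 290.1]), array([485. ,  84.3, 290.1])]
[array([352., 175.]), array([281., 175.]), array([349., 173.]), array([286., 173.])]
```

View pics/m2.png

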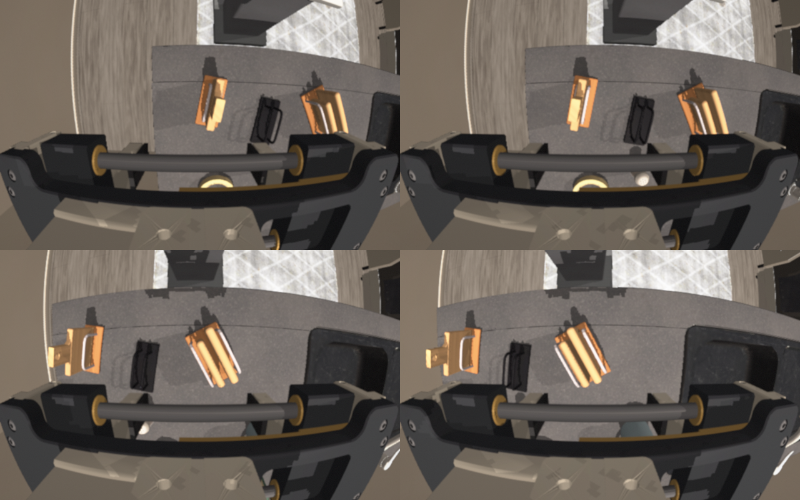

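The wrist views show the rack turned by about 30° and the drainer by about −10°. I'll rectify these views into orthographic images, at z=104 for the rack and z=168 for the paddle handle.

```bash
cat >> h.py <<'E'
def ortho(im,P,c,z,w=400,h=300,s=2.2):
    # image right=+y, down=+x, centred on c
    v,u=np.mgrid[0:h,0:w]; X=c[0]+(v-h/2)/s; Y=c[1]+(u-w/2)/s
    K=bot.get_calibration('wrist'); V=np.linalg.inv(P@K['T_tool_cam'])
    p=np.stack([X,Y,np.full_like(X,z,float)],-1)@V[:3,:3].T+V[:3,3]
    x,y,zz=p[...,0],-p[...,1],-p[...,2]; r=np.hypot(x,y); k=np.arctan2(r,zz)/r
    return cv2.remap(im,(K['cx']+K['fx']*x*k).astype('f4'),(K['cy']+K['fy']*y*k).astype('f4'),cv2.INTER_CUBIC)
E
python3 - <<'E'
from h import *
P=np.load('P1.npy'); o=[]
for i,(c,z) in enumerate([((460,-249),168)]*2+[((470,52),104)]*2):
    o.append(ortho(cv2.imread(f'pics/w{i}.png'),P[i],c,z,s=2.2))
cv2.imwrite('pics/m3.png',np.vstack([np.hstack(o[:2]),np.hstack(o[2:])]))
E
```

```text
(no output)
```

View pics/m3.png

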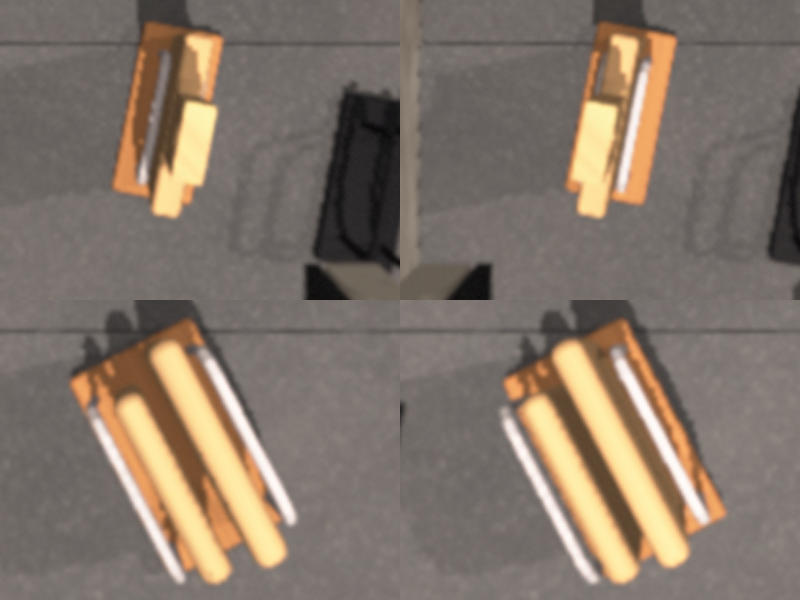

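The orthos are clear. The rack's yaw is about 26°, with the wide board's ends at tile pixels (165,45) and (270,262), and the short board on its −y side. The handle top is at (195,142) and (198,142). Now for the numbers: bright-top rectangles and triangulated rack points.

Run:
```python
from h import *
np.set_printoptions(precision=1,suppress=True)
P=np.load('P1.npy'); s=2.2
W=[cv2.imread(f'pics/w{i}.png') for i in range(4)]
def unt(c,z,px,s=2.2): return np.array([c[0]+(px[1]-150)/s,c[1]+(px[0]-200)/s,z])
def obs(i,c,z,px): return ('wrist',project('wrist',unt(c,z,px),P[i]),P[i])
R_=((470,52),104); D_=((460,-249),168)
def T(name,C,i,a,j,b): print(name,*tri([obs(i,*C,a),obs(j,*C,b)]))
T('base L',R_,2,(70,80),3,(102,82)); T('base top',R_,2,(193,20),3,(227,22))
T('hoopS near',R_,2,(93,108),3,(106,109));T('hoopS far',R_,2,(181,280),3,(193,280))
T('hoopW near',R_,2,(204,52),3,(217,52));T('hoopW far',R_,2,(291,222),3,(304,221))
T('wide n',R_,2,(165,45),3,(170,45));T('wide f',R_,2,(270,260),3,(272,260))
T('short n',R_,2,(130,100),3,(137,100));T('short f',R_,2,(217,278),3,(222,278))
T('handle n',D_,0,(199,103),1,(201,105)); T('handle f',D_,0,(191,182),1,(193,180))
T('drain n',D_,0,(145,22),1,(602-400,22)); T('drain n2',D_,0,(222,35),1,(677-400,37)); T('drain f',D_,0,(115,190),1,(168,191))
# segmented tops
for nm,c,z,views in [('handle',(460,-249),168,(0,1)),('wide',(470,52),104,(2,3)),('short',(470,52),92,(2,3))]:
  for i in views:
    o=ortho(W[i],P[i],c,z,w=800,h=600,s=4.4); hsv=cv2.cvtColor(o,cv2.COLOR_BGR2HSV)
    m=((hsv[...,0]>12)&(hsv[...,0]<30)&(hsv[...,1]>70)&(hsv[...,2]>(225 if nm=='handle' else 205))).astype('u1')
    m=cv2.morphologyEx(m,cv2.MORPH_OPEN,np.ones((9,9)))
    n,l,st,ce=cv2.connectedComponentsWithStats(m)
    for k in range(1,n):
      if st[k,4]>1500:
        (cx,cy),wh,_=r=cv2.minAreaRect(np.argwhere(l==k)[:,::-1].astype('f4')); b=cv2.boxPoints(r)
        e=max([b[1]-b[0],b[2]-b[1]],key=np.linalg.norm)
        print(nm,i,np.array([c[0]+(cy-300)/4.4,c[1]+(cx-400)/4.4]),np.sort(wh)/4.4,'yaw',np.degrees(np.arctan2(e[0],e[1]))%180)
```

```text
base L [443.2 -12.8  13.9] [0.6, 0.6]
base top [408.6  58.4   6.7] [0.6, 0.6]
hoopS near [453.9   2.3  72.3] [0.2, 0.2]
hoopS far [538.2  45.8  75. ] [0.0, 0.0]
hoopW near [425.9  57.4  72.3] [0.0, 0.0]
hoopW far [510.  100.6  72.2] [0.2, 0.2]
wide n [422.3  36.8  92.5] [0.0, 0.0]
wide f [521.3  84.7  99.5] [0.0, 0.0]
short n [448.5  20.4  87.6] [0.0, 0.0]
short f [531.8  61.2  92.5] [0.0, 0.0]
handle n [ 439.5 -249.   164.1] [0.5, 0.5]
handle f [ 475.  -252.7  164.1] [0.4, 0.4]
drain n [ 399.3 -267.5   -7.6] [0.0, 0.0]
drain n2 [ 409.3 -213.5    2.2] [0.7, 0.7]
drain f [ 516.3 -289.    11.1] [0.3, 0.3]
handle 0 [ 421.7 -247.5] [14.3 27. ] yaw 0.0
handle 0 [ 464.5 -255.9] [19.4 53. ] yaw 167.27562
handle 1 [ 445.7 -227.7] [12.8 76.5] yaw 166.43549
handle 1 [ 418.1 -238. ] [11.1 19.8] yaw 0.0
handle 1 [ 464. -252.] [18.4 50.5] yaw 169.11446
wide 2 [470.8  62.6] [ 18.6 112.4] yaw 27.681065
wide 2 [483.1  38.5] [ 27.5 103.2] yaw 29.890427
wide 3 [473.2  58.9] [ 20.1 113. ] yaw 27.956053
wide 3 [460.8  86.1] [ 5.2 38.2] yaw 22.150229
wide 3 [488.1  42.3] [14.4 93.8] yaw 28.036213
short 2 [472.6  64.3] [ 19.2 116.3] yaw 27.758541
short 2 [485.3  39.3] [ 28.5 106.8] yaw 29.835539
short 3 [475.1  57.9] [ 21.1 116.9] yaw 27.926952
short 3 [462.2  86.2] [ 5.5 40. ] yaw 22.056427
short 3 [490.4  40.9] [14.9 97.1] yaw 28.084238
short 3 [493.2 103.2] [ 5.7 20.9] yaw 17.102701
```

The measurements agree with the sizes given. The hoop spacing comes out at 61.7 (62 expected), the base width at 79 (80) and the board spacing at 26 (26–28.5). The rack centre is about (482,51.7), yaw about 27.5°, and the handle is at (457,−251), yaw −10.5°. Now I'll grasp it.

```bash
cat >> h.py <<'E'
def quat(deg): return (R.from_euler('z',deg,degrees=True)*R.from_quat([0,1,0,0])).as_quat()
def st(m):
    s=bot.read_state(); print(m,round(s['t'],2),s['tcp_pos'].round(1),'F',s['contact_force'].round(1),'M',s['moment'].round(2),'w',round(s['width'],1),'ff',round(s['finger_force'],1))
E
python3 - <<'E'
from h import *
q=quat(-10.5)
bot.move_gripper(60)
bot.move_ptp([457,-251,260],q); st('above')
bot.line_to([457,-251,128],velocity=120); bot.pause(.2); st('down')
cv2.imwrite('pics/g0.png',bot.camera('wrist')[:,:,::-1])
bot.move_gripper(22,5); st('w22'); 
bot.move_gripper(8,5); bot.pause(.2); st('light')
np.save('Pg.npy',pose()); g=bot.camera('wrist')[:,:,::-1]; cv2.imwrite('pics/g1.png',g)
cv2.imwrite('pics/m4.png',cv2.resize(np.hstack([cv2.imread('pics/g0.png')[:260,160:480],g[:260,160:480]]),(800,325)))
E
```

```text
above 7.62 [ 457.4 -250.4  260.1] F [-0.3 -0.5 -1.2] M [-0.01 -0.05  0.03] w 60.4 ff 0.0
down 9.07 [ 457.3 -251.1  128.6] F [0.4 0.  0.1] M [-0.01  0.    0.04] w 60.1 ff 0.0
w22 9.95 [ 457. -251.  128.] F [ 0.2  0.2 -0.5] M [-0.    0.02 -0.03] w 21.9 ff 0.0
light 10.47 [ 457.  -251.1  128. ] F [-0.  -0.3  0.4] M [-0.65  0.   -0.02] w 14.1 ff 5.0
```

View pics/m4.png

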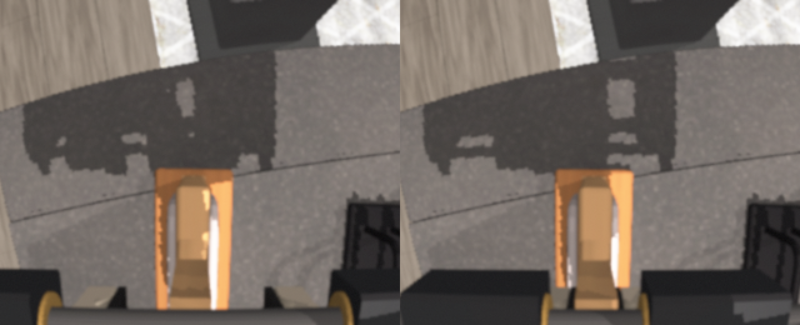

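It's gripped at width 14.1 with no lateral force, and the board sits in line with the drainer. I'll lift it, carry it over the rack and check the alignment close up.

Run:
```python
from h import *
bot.move_gripper(8,45); bot.pause(.1); st('grip')
bot.line_to([457,-251,270],velocity=120); st('lift')
bot.move_ptp([481.5,51.3,265],quat(27.5)); st('over')
bot.line_to([481.5,51.3,226],velocity=80); bot.pause(.3); st('low')
np.save('Pi.npy',pose()); w=bot.camera('wrist')[:,:,::-1]; cv2.imwrite('pics/i_w.png',w)
a=bot.camera('scene')[:,:,::-1];b=bot.camera('side')[:,:,::-1]; cv2.imwrite('pics/i_s.png',a);cv2.imwrite('pics/i_d.png',b)
f=lambda im,x,y:cv2.resize(im[y:y+100,x:x+133],(400,300),interpolation=cv2.INTER_CUBIC)
o=cv2.resize(w[100:225,240:407],(400,300),interpolation=cv2.INTER_CUBIC)
cv2.imwrite('pics/m5.png',np.vstack([np.hstack([o,f(a,265,165)]),np.hstack([f(b,230,110),ortho(w,pose(),(460,45),104,s=3)])]))
```

```text
grip 10.83 [ 456.9 -251.4  128. ] F [ 0.1 -4.7 -1.5] M [-2.34  0.15 -0.27] w 14.0 ff 44.9
lift 12.17 [ 456.6 -250.8  269. ] F [-0.7 -0.6 -2.9] M [-0.01 -0.05 -0.01] w 13.6 ff 44.9
over 13.32 [481.5  50.7 264.9] F [ 0.1 -0.1 -2.3] M [-0.   -0.04  0.03] w 14.1 ff 44.9
low 14.26 [481.7  51.4 226.4] F [ 0.2 -0.3 -1.8] M [ 0.01  0.05 -0.03] w 13.6 ff 44.9
```

View pics/m5.png

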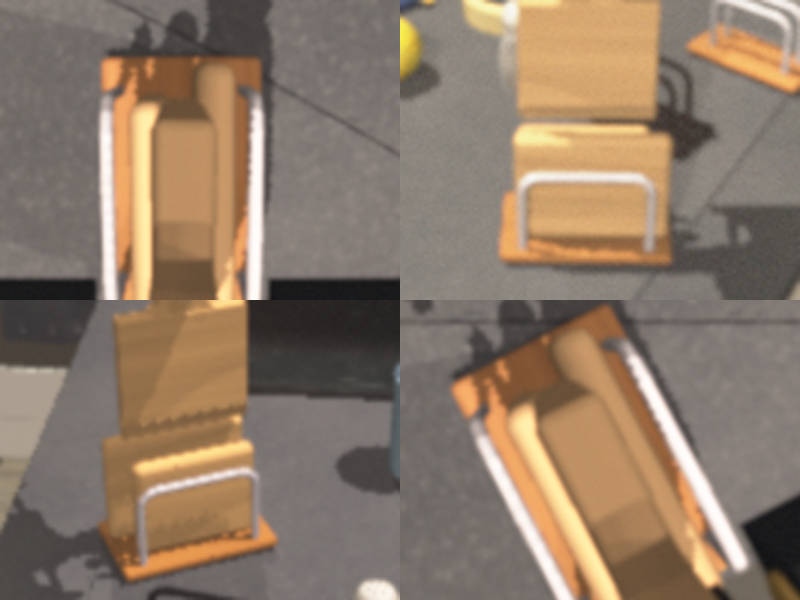

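In the wrist crop, the rack's centre line (column 181), the gap (183) and the paddle (183) all lie on the camera's symmetry plane, so they're aligned. I'll lower the board in monitored steps.

Run:
```python
from h import *
for z in list(range(220,128,-6))+[129.5,128.3]:
    bot.line_to([482,51.5,z],velocity=35); s=bot.read_state(); F=s['contact_force']
    st(z)
    if abs(F[2])>25 or np.hypot(F[0],F[1])>20: print('STOP');break
a=bot.camera('scene')[:,:,::-1];b=bot.camera('side')[:,:,::-1];w=bot.camera('wrist')[:,:,::-1]
f=lambda im,x,y:cv2.resize(im[y:y+100,x:x+133],(400,300),interpolation=cv2.INTER_CUBIC)
cv2.imwrite('pics/m6.png',np.vstack([np.hstack([cv2.resize(w[100:225,240:407],(400,300)),f(a,265,165)]),np.hstack([f(b,230,110),ortho(w,pose(),(460,45),104,s=3)])]))
```

```text
220 14.73 [481.8  51.4 219.6] F [ 0.4  0.5 -2.3] M [ 0.1   0.03 -0.04] w 13.8 ff 44.9
214 15.06 [481.8  51.4 213.7] F [-0.1  1.  -1.8] M [ 0.04 -0.01  0.06] w 13.9 ff 44.9
208 15.38 [481.8  51.4 207.7] F [-0.  -0.6 -2.5] M [-0.08 -0.05 -0.  ] w 14.0 ff 44.9
202 15.71 [481.8  51.4 201.7] F [ 0.3 -0.2 -2.2] M [-0.08 -0.01 -0.03] w 13.9 ff 44.9
196 16.03 [481.8  51.4 195.7] F [-1.3  0.4 -2. ] M [-0.07  0.02  0.06] w 13.4 ff 44.9
190 16.36 [481.8  51.4 189.7] F [-0.4  0.2 -1.5] M [-0.03  0.04  0.05] w 13.5 ff 44.9
184 16.68 [481.8  51.4 183.7] F [-0.2 -0.1 -1.5] M [0.05 0.04 0.  ] w 13.9 ff 44.9
178 17.01 [481.8  51.4 177.7] F [ 0.8 -0.  -1.5] M [-0.03  0.05 -0.02] w 13.7 ff 44.9
172 17.33 [481.8  51.4 171.7] F [-0.9 -0.  -1.5] M [ 0.01  0.02 -0.01] w 13.8 ff 44.9
166 17.66 [481.8  51.4 165.7] F [ 0.5 -0.4 -2.2] M [-0.05  0.04 -0.01] w 13.9 ff 44.9
160 17.98 [481.8  51.4 159.7] F [ 0.8  0.2 -2.1] M [-0.01  0.02  0.03] w 13.6 ff 44.9
154 18.31 [481.8  51.4 153.7] F [-0.1  0.  -1.6] M [-0.    0.02  0.01] w 13.4 ff 44.9
148 18.63 [481.8  51.4 147.7] F [-0.  -0.2 -2.2] M [ 0.    0.   -0.06] w 14.1 ff 44.9
142 18.96 [482.   51.5 141.8] F [ 0.5 -0.7 -2.5] M [-0.04 -0.27  0.01] w 13.3 ff 44.9
136 19.28 [482.   51.5 135.7] F [ 1.2 -0.2 -2.7] M [-0.23 -0.6   0.02] w 14.1 ff 44.9
130 19.61 [481.5  51.3 129.5] F [-0.1 -0.7 -3. ] M [-0.25 -0.37  0.01] w 13.9 ff 44.9
129.5 19.86 [481.6  51.4 129.3] F [ 0.8 -0.4 -1.9] M [-0.28  0.09 -0.07] w 13.6 ff 44.9
128.3 20.11 [481.9  51.4 128.2] F [ 1.3 -0.8 -1.8] M [-0.4  -0.09  0.02] w 13.5 ff 44.9
```

View pics/m6.png

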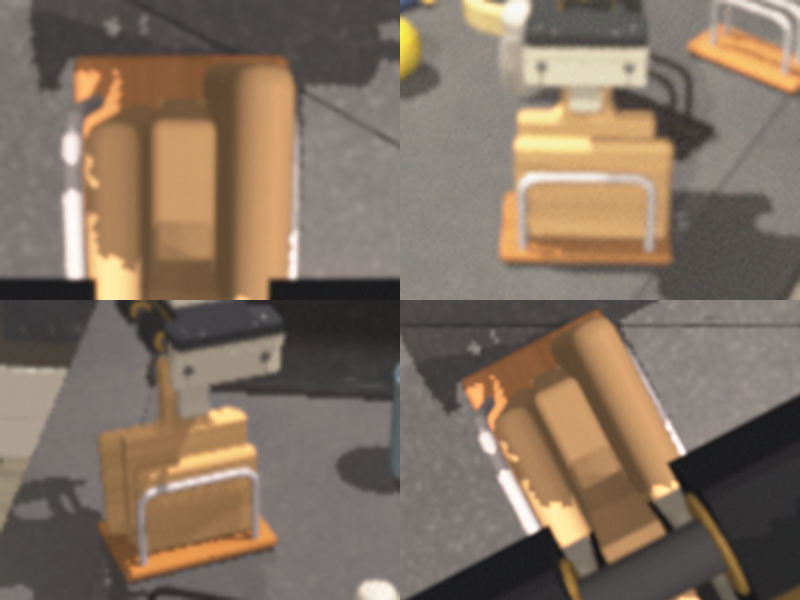

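The board slid down without resistance, sits between the other two, and hasn't touched the base yet. I'll lower it to contact.

Run:
```python
from h import *
for z in np.arange(127.6,121,-.6):
    bot.line_to([482,51.5,z],velocity=20); bot.pause(.1); st(round(z,1))
    if bot.read_state()['contact_force'][2]>3: break
bot.move_gripper(17,10); bot.pause(.2); st('loose')
bot.move_gripper(30); st('open')
bot.line_to([482,51.5,265],velocity=150); bot.pause(.2); st('up')
np.save('Pe.npy',pose()); w=bot.camera('wrist')[:,:,::-1]; cv2.imwrite('pics/e_w.png',w)
a=bot.camera('scene')[:,:,::-1];b=bot.camera('side')[:,:,::-1]
f=lambda im,x,y:cv2.resize(im[y:y+100,x:x+133],(400,300),interpolation=cv2.INTER_CUBIC)
cv2.imwrite('pics/m7.png',np.vstack([np.hstack([cv2.resize(w[100:225,240:407],(400,300)),f(a,265,165)]),np.hstack([f(b,230,110),ortho(w,pose(),(460,45),104,s=3)])]))
```

```text
127.6 20.61 [482.1  51.5 128. ] F [-1.9 -0.7  4.9] M [-0.6   0.84 -0.02] w 13.7 ff 44.9
loose 21.13 [482.   51.5 127.5] F [ 0.4 -0.4  0.4] M [ 0.04 -0.02 -0.04] w 17.1 ff 0.0
open 21.64 [482.   51.5 127.6] F [-0.8  0.2  0. ] M [ 0.   -0.02 -0.02] w 30.1 ff 0.0
up 22.91 [481.7  51.4 264.2] F [-0.8 -0.6  0.2] M [ 0.03  0.06 -0.04] w 30.3 ff 0.0
```

View pics/m7.png

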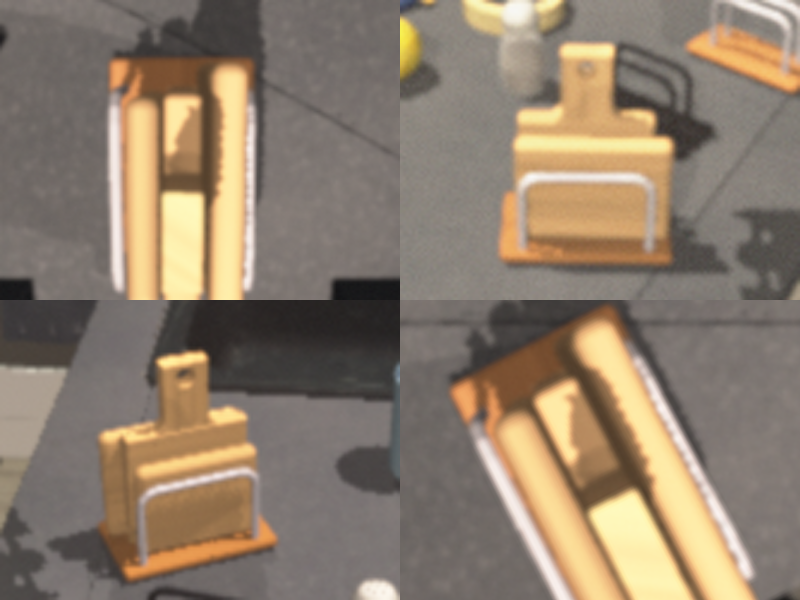

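The final view shows the paddle upright in the middle, with its handle at column 183 on the rack's centre plane. The wide and short boards stand on either side of it inside the hoops, all parallel to the rack. Handing in.

Run:
```python
from plant import bot
print(bot.close_job())
```

```text
the job is handed in; nothing more can be done
None
```

I slid the paddle board between the two plain boards and lowered it to the rack base before letting go; the job was handed in at about 23 s, with any slight outward lean of the plain boards not measured (the hoops allow about 4°).

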